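# Stack the coasters and hold their dust cover ready over the pile

## Task

Stack the two wooden coasters squarely on the raised plinth of their base, one on the other with all edges flush, and let go of them. Then take the metal dust cover by its wooden grip, lift it higher than the row of jars, carry it across and finish still holding it level, square and centred over the pile, its rim about 1 cm above the top coaster. The cover must never touch the base or the coasters, and everything else stays where it is.

Things in the scene. Friction and masses are not known exactly. Their poses are not given: they have to be found in the camera images.
- base: the fixed dark wooden base of the coaster set: a board 112 (its x) x 86 (its y) x 10 mm with a raised plinth 84 x 58 mm in its middle, same outline as a coaster, whose flat top lies 14 mm above the worktop; origin at the centre of its underside, x along the long side. It stands before or right of the fixed coffee machine (335 mm tall, front about 0.54 m ahead of the robot): pass in front of that
- coaster_a: a rectangular wooden coaster, 84 (its x) x 58 (its y) x 14 mm thick, 60 g, with two thin dark stripes along x on its top; lies flat on the worktop at the start; origin at the centre of its underside. The two coasters are alike
- coaster_b: a rectangular wooden coaster, 84 (its x) x 58 (its y) x 14 mm thick, 60 g, with two thin dark stripes along x on its top; lies flat on the worktop at the start; origin at the centre of its underside. The two coasters are alike
- cover: loose aluminium dust cover, a box open downward, outside 108 (its x) x 82 (y) x 42 mm high, walls and top 4 mm, 180 g; on top a solid dark wooden grip 60 mm long in x, 16 mm wide in y, from 42 to 68 mm above the rim. Stands rim down left of the row of jars. Origin: centre of the rim (lower edge) plane, x along the grip. The finished pile is 42 mm high, so hover the rim about 52 mm above the worktop
- spice_jar_a: spice jar, 41 mm across, 105 mm tall, one of the row of three between the cover and the base, nearest the robot; a bystander, loose; origin at the centre of its underside
- spice_jar_b: spice jar, 41 mm across, 105 mm tall, the middle of the row; a bystander, loose; origin at the centre of its underside
- vanilla_dropper: dropper bottle, 33 mm across, 102 mm tall, the far end of the row; a bystander, loose; origin at the centre of its underside
- teaspoon_a: steel teaspoon, 130 x 26 x 11 mm, lying by the coffee machine's cup shelf; a bystander, loose; origin at the centre of its underside
There are look-alikes about, which are no part of the job. Leave any green or red look-alike of the coaster_a alone.

How it is judged:
By the outcome, as a careful person would: the job done as asked, in the order asked, and still so for the second after the job is handed in, while the arm keeps its last pose, push and grip.
It also fails if it takes over 72 s, if anything falls off the work surface, if the arm or the gripper's body presses on something with over 40 N, if the wrist force passes 120 N, or if a joint passes its speed limit or range.

## Robot

A 6-joint arm with a two-finger parallel gripper is mounted at the origin on a cart in front of the work surface, level with it; the furniture and walls round the work are solid. World frame = base frame: x ahead of the robot, y to its left, z up, the work surface at z = 0. Lengths are in m, angles in rad, forces in N, time in s.
With the tool pointing down it reaches from about 0.275 to 0.85 m from the base axis. Payload 19 kg.
Tool frame: the origin (TCP) lies at the very end of the fingers, on their centre line; the grasp point (between the pads) lies 19 mm behind it; z points along the fingers, y is the line along which they close (so a half turn about z gives the same grasp; the last joint's range is limited). The gripper opens to 85 mm and grips with 20 to 120 N. Pads are 22 mm wide; open, the fingers measure 114 mm over their backs; the gripper's body (76 mm by 85 mm) begins 54 mm behind the grasp point. The pads swing forward as they close: fully open they stand 13 mm farther back than shut.
Start: joints at [-1.387, 0.15, 1.437, -0, 1.554, -0.134], TCP at [0.18, -0.546, 0.199] pointing down, gripper open.
Joint ranges: [-2.8, 2.8], [-0.68, 2.1], [0.12, 2.68], [-1.39, 4.53], [0.16, 2.79], [-2.81, 2.81]. Speed limits (rad/s): [1.89, 1.89, 2.22, 3.01, 3.01, 3.01].

## Interface

Orientations are given as a unit quaternion [w, x, y, z].
In Python, from station import arm gives the robot as it stands. The module is installed in compiled form; this text tells all that it offers.
- The arm moves only by the tool send_rows, never from a script. Its argument "targets" is a list of rows, each a list of 7 numbers: the shift along the world's x, y, z in mm, then the turn, a rotation vector about the world's x, y, z in rad, then the opening, from -1 (shut) to 1 (fully open). In form: [[dx, dy, dz, ax, ay, az, jaw], ...]. A call has 1 to 10 rows; each row shifts and turns the commanded pose from where the row before left it; what a row does not reach is not made up. A row lasts 1/8 s, in which the tool goes at most 62.5 mm and 10.7 degrees, less where a joint would pass 70% of its speed; a pose out of reach is approached as far as the arm can. A call is refused whole if a number of a shift passes 62.5 or a number of a turn 0.188, either way. A call with a gripper value outside its range is refused whole. The fingers move at their own pace and stop on an object; the grip force is fixed at half the most. Time passes only in rows, so rows that do not move let the fingers close. It gives the time, the measured TCP pose, the force, the opening and the grip force at its end, in the units of the state.
- arm.get_state(): the state, without advancing time (a new reading comes with each control period).
- arm.grab_frame(name): name is "side" or "top"; returns the picture (480x640x3 uint8, red, green, blue); there is no depth.
- arm.camera_params(name): a dict with "mtx" (3x3 intrinsics, pixels), "R" (3x3) and "t" (3): a world point X has camera coordinates R X + t. Camera axes: x right, y down, z forward; pixel columns grow to the right and rows downward; lengths in m; the calibration is good to about 2 mm. A picture is of the moment at which its call begins. camera_params takes no time and is no camera call.
- arm.finish_job(): hands the job in; it is judged then, once.
The state is a dict: "clock": time; "joint_pos": joint angles; "qvel": joint speeds; "joint_efforts": joint torques, N m; "ee_pos": TCP position; "eef_rot": TCP orientation; "wrist_force": force on the tool from outside, world axes, zero at the start; "moment": the same for the moment, N m; "finger_gap": finger opening in m; "grip_force": force on a finger pad.
Only numpy, scipy, OpenCV 4.12 (cv2) and the standard library are available. Lean on these libraries where they do the work, as an engineer would, in place of code of your own. Each camera call takes 0.05 s, during which the arm holds its last target. There are 200 camera calls.

## Working session

There is one attempt and no reset: what is moved stays moved. The work goes in short steps, Python scripts to look and compute and a tool call to move; the robot and the scene stay as the last step left them, time stands still between calls to the robot, and variables do not carry over. Pictures are saved under pics/ and viewed, at most 10 in all, crops included, and the job is handed in when it is done.

Besides the shell and the picture viewer there is one more tool, called after "Call:" as name(argument=value, ...) on one line, values as JSON. send_rows: Moves the arm, as the interface text tells. Its arguments: {"type":"object","properties":{"targets":{"type":"array","items":{"type":"array","items":{"type":"number"}}}},"required":["targets"]}

```bash
mkdir -p pics; cat > h.py <<'E'
import numpy as np, cv2
from station import arm
def save(n,f): cv2.imwrite(f'pics/{f}.png',cv2.cvtColor(arm.grab_frame(n),cv2.COLOR_RGB2BGR))
def ray(n,px,z):
    p=arm.camera_params(n);K,R,t=map(np.array,(p['mtx'],p['R'],p['t']))
    px=np.atleast_2d(np.array(px,float));d=(np.linalg.inv(K)@np.c_[px,np.ones(len(px))].T).T@R
    c=-R.T@t;return c+d*((z-c[2])/d[:,2])[:,None]
def proj(n,X):
    p=arm.camera_params(n);K,R,t=map(np.array,(p['mtx'],p['R'],p['t']))
    q=(np.atleast_2d(X)@R.T+t)@K.T;return q[:,:2]/q[:,2:]
E
python3 - <<'E'
from h import *
save('top','t0');save('side','s0')
for n in('top','side'):
    p=arm.camera_params(n);print(n,p['mtx'],-np.array(p['R']).T@np.array(p['t']),p['R'])
s=arm.get_state();print(s)
E
```

```text
top [[566.79903042   0.         321.7746187 ]
 [  0.         566.79903042 234.53554773]
 [  0.           0.           1.        ]] [ 0.19503029 -0.31267567  1.49743613] [[ 0.32981957 -0.9440421  -0.00188941]
 [-0.91848746 -0.32042774 -0.23174736]
 [ 0.21817385  0.07817021 -0.97277417]]
side [[528.33495447   0.         313.95588724]
 [  0.         528.33495447 238.33132102]
 [  0.           0.           1.        ]] [ 0.20227652 -1.25085366  0.77921401] [[ 0.96180659 -0.2734281   0.0128516 ]
 [-0.14459763 -0.54737796 -0.82429903]
 [ 0.23242121  0.79095793 -0.56600878]]
{'clock': 0.1, 'joint_pos': array([-1.38702060e+00,  1.50969986e-01,  1.43795001e+00, -1.32076392e-05,
        1.55376143e+00, -1.33986972e-01]), 'qvel': array([ 0.00105294, -0.0018579 , -0.00181774,  0.0015286 , -0.00042541,
       -0.00023463]), 'joint_efforts': array([ 4.61799384e-03, -7.14387274e+01, -5.71793532e+01,  1.02681690e-04,
        7.22273835e-03, -1.49196632e-05]), 'ee_pos': array([ 0.17959369, -0.54598064,  0.19812492]), 'eef_rot': array([-5.44054434e-04,  9.87404722e-01,  1.58213837e-01, -2.01515411e-05]), 'wrist_force': array([-0.50135141, -0.33934168,  0.50863609]), 'moment': array([ 0.00758015,  0.01748699, -0.02500637]), 'grip_force': 0.0, 'finger_gap': 0.08539268317201587}
```

View pics/t0.png

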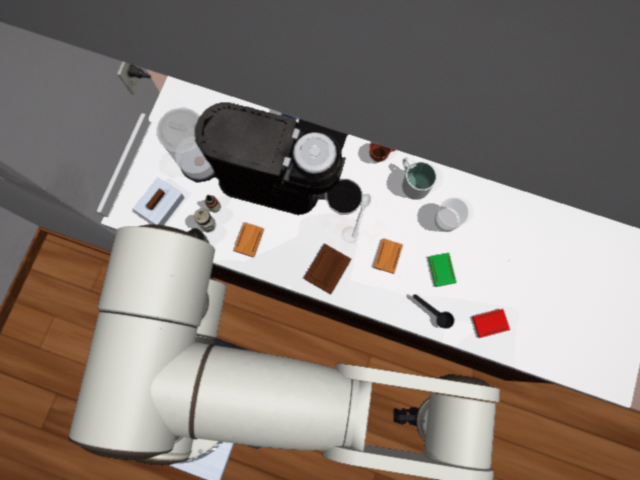

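View pics/s0.png

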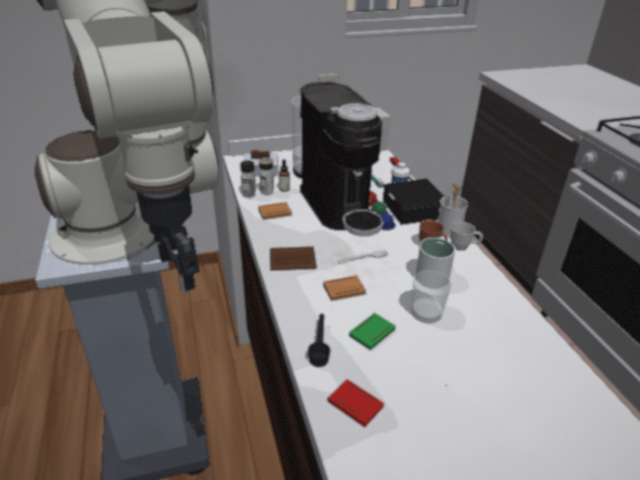

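The top view shows the cover at (158,202) with a dark grip, the jars around (205,215), orange coasters at (249,239) and (388,256), and the base at (327,268). The side view shows the same items: coasters at (275,210) and (344,287), base at (293,258).

```bash
cat >> h.py <<'E'
def rects(n,img,lo,hi,z,amin=80,off=0.5):
    m=cv2.inRange(cv2.cvtColor(img,cv2.COLOR_RGB2HSV),lo,hi)
    m=cv2.morphologyEx(m,cv2.MORPH_CLOSE,np.ones((3,3)))
    out=[]
    for c in cv2.findContours(m,cv2.RETR_EXTERNAL,cv2.CHAIN_APPROX_NONE)[0]:
        if cv2.contourArea(c)<amin: continue
        P=ray(n,c[:,0,:],z)[:,:2]*1000
        (x,y),(w,h),a=cv2.minAreaRect(P.astype(np.float32))
        if w<h: w,h,a=h,w,a+90
        M=cv2.moments(c);g=ray(n,[[M['m10']/M['m00'],M['m01']/M['m00']]],z)[0,:2]*1000
        out.append((np.round([x,y],1),np.round([w,h],1),round((a+90)%180-90,1),np.round(g,1),c[:,0].mean(0).round()))
    return out
E
python3 - <<'E'
from h import *
for n,f in(('top','t0'),('side','s0')):
    im=cv2.cvtColor(cv2.imread(f'pics/{f}.png'),cv2.COLOR_BGR2RGB)
    hs=cv2.cvtColor(im,cv2.COLOR_RGB2HSV)
    pts={'top':[(249,239),(388,256),(327,268),(312,265),(158,202),(147,196),(175,200)],'side':[(275,210),(344,287),(293,258),(293,267),(261,156)]}[n]
    print([hs[v,u].tolist() for u,v in pts])
    print(n,'coasters');[print(r) for r in rects(n,im,(5,120,120),(20,255,255),.014)]
    print('base');[print(r) for r in rects(n,im,(0,60,15),(20,255,115),.012) if 50<r[1][1]<200]
    if n=='top':
        print('grip');[print(r) for r in rects(n,im,(0,60,15),(20,255,115),.068,30) if r[1][0]<90]
c=[cv2.resize(cv2.imread(f'pics/{f}.png')[v:v+h,u:u+w],None,fx=s,fy=s,interpolation=cv2.INTER_CUBIC) for f,u,v,w,h,s in(('t0',130,170,280,130,2.85),('s0',225,140,160,165,3))]
cv2.imwrite('pics/c0.png',c[0]);
E
```

```text
[[14, 183, 194], [14, 183, 198], [11, 181, 83], [8, 148, 86], [126, 11, 112], [110, 23, 226], [107, 24, 206]]
top coasters
(array([  16.8, -574.5]), array([154.9,  14. ]), -79.6, array([  18.6, -573.2]), array([400., 475.]))
(array([-102.1, -210.7]), array([90. , 26.7]), -87.9, array([-101.7, -203.9]), array([242., 473.]))
(array([ -24.3, -331.1]), array([333.2,  51.4]), -88.8, array([ -26.5, -351.2]), array([303., 461.]))
(array([ 156.1, -872.7]), array([201.9,  83.2]), -79.7, array([ 147.2, -852.1]), array([529., 465.]))
(array([-216.4,  180.8]), array([426.7,  51. ]), -84.4, array([-208.8,  164.9]), array([ 82., 462.]))
(array([  75.6, -531.6]), array([133.4,  29.8]), 89.5, array([  79.7, -512.5]), array([389., 444.]))
(array([ 246.2, -937.8]), array([375.5, 115.8]), -90.0, array([ 233.2, -927.3]), array([557., 432.]))
(array([ 195.2, -517.1]), array([144.9,  48.2]), -79.6, array([ 202.4, -520.4]), array([399., 395.]))
(array([ 326.6, -940.4]), array([320.3,  53.6]), -89.9, array([ 331.2, -953.8]), array([579., 403.]))
(array([-112.2,  352.6]), array([213.1,  52.9]), -89.9, array(
[... 1822 characters left out ...]
., 151.]))
[[13, 141, 154], [14, 142, 156], [11, 133, 73], [11, 123, 83], [9, 111, 60]]
side coasters
(array([ 529.2, -384.5]), array([78.7, 54.2]), 1.1, array([ 528.8, -385. ]), array([344., 287.]))
(array([448. , -18.8]), array([75.9, 53.5]), 0.9, array([448.2, -19.2]), array([274., 210.]))
base
(array([ -86.3, -443.5]), array([586.6, 160.2]), -79.9, array([ -80.4, -516.7]), array([ 44., 387.]))
(array([ 444. , -244.7]), array([104.9,  84. ]), -11.2, array([ 443.2, -246.1]), array([292., 258.]))
(array([ 829.5, -214.5]), array([109.3,  57.3]), 62.8, array([ 829. , -212.1]), array([430., 229.]))
(array([782.9, 243.3]), array([133.2,  78. ]), 68.9, array([773.7, 246.4]), array([356., 157.]))
```

View pics/c0.png

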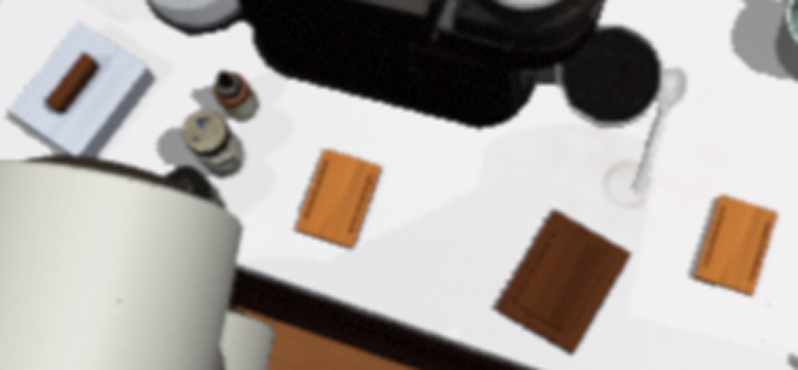

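Coaster A is at about (531.5,-379) mm with yaw 1.2°, coaster B at (451,-11.6) with yaw 1.4°, and the base at (445.5,-237) with yaw -11°. All sizes match the given ones to within a pixel. The crop confirms the jars, cover and spoon. I'm moving to coaster A.

Call:
send_rows(targets=[[44,21,0,0,0,-0.037,1],[44,21,0,0,0,-0.037,1],[44,21,0,0,0,-0.037,1],[44,21,0,0,0,-0.037,1],[44,21,0,0,0,-0.037,1],[44,21,0,0,0,-0.037,1],[44,21,-30,0,0,-0.037,1],[44,20,-30,0,0,-0.037,1],[0,0,-40,0,0,0,1],[0,0,0,0,0,0,1]])

```text
clock: 1.35
ee_pos: [0.5306, -0.3777, 0.0955]
eef_rot: [-0.002, 1.0, 0.011, -0.002]
wrist_force: [-0.8, -0.6, 0.1]
finger_gap: 0.0854
grip_force: 0.0
```

```bash
cat >> h.py <<'E'
def yaw(q):
    w,x,y,z=q
    return np.degrees(np.arctan2(2*(x*y+w*z),1-2*(y*y+z*z)))
def st():
    s=arm.get_state();print(round(s['clock'],2),np.round(s['ee_pos']*1000,1),'yaw',round(yaw(s['eef_rot']),2),np.round(s['eef_rot'],4),'j',np.round(s['joint_pos'],2),'F',np.round(s['wrist_force'],1),round(s['finger_gap']*1000,1),round(s['grip_force'],1))
E
python3 - <<'E'
from h import *
st();im=arm.grab_frame('top');cv2.imwrite('pics/t1.png',im[:,:,::-1])
z=lambda u,v,h:ray('top',[(u,v)],h)[0].round(3)[:2]
print('spoon',z(350,237,.005),z(367,200,.01),'jarb top',z(202,215,.105),'dropper',z(209,199,.102))
for r in rects('top',im,(0,60,15),(20,255,115),.012):
    if 70<r[1][1]<95:print(r)
for r in rects('top',im,(5,120,120),(20,255,255),.014):
    if 45<r[1][1]<65 and r[0][0]>300:print(r)
E
```

```text
1.35 [ 530.6 -377.7   95.5] yaw 1.3 [-0.002   0.9999  0.0113 -0.0022] j [-0.74  0.36  1.38 -0.    1.4   0.81] F [-0.8 -0.6  0.1] 85.4 0.0
spoon [ 0.548 -0.267] [ 0.661 -0.278] jarb top [0.455 0.104] dropper [0.501 0.104]
(array([-270.4,  282.6]), array([207.8,  80.3]), -89.4, array([-262.6,  299.7]), array([ 30., 467.]))
```

View pics/t1.png

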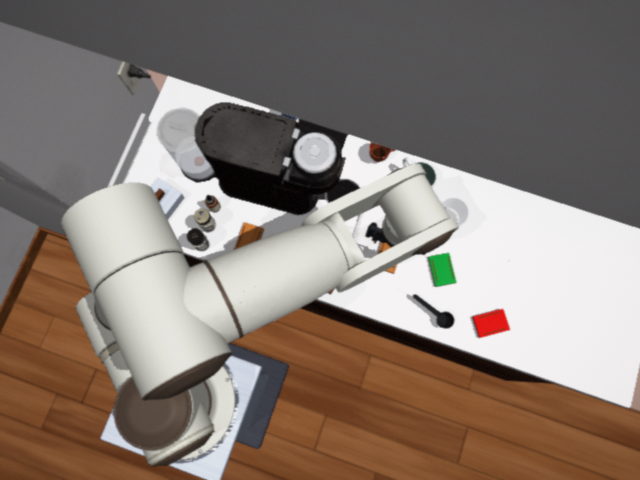

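The arm is above coaster A and blocks part of the top view. Descending now.

Call:
send_rows(targets=[[1,-1,-40,0,0,0,1],[0,0,-30,0,0,0,1],[0,0,-15,0,0,0,1],[0,0,-6,0,0,0,1],[0,0,0,0,0,0,1]])

```text
clock: 2.02
ee_pos: [0.533, -0.3807, 0.0088]
eef_rot: [0.0, 1.0, 0.011, 0.0]
wrist_force: [0.0, 0.1, 0.2]
finger_gap: 0.0854
grip_force: 0.0
```

```bash
python3 - <<'E'
from h import *
st();im=arm.grab_frame('side');cv2.imwrite('pics/s1.png',cv2.resize(im[200:360,240:440],None,fx=3,fy=3,interpolation=2)[:,:,::-1])
E
```

```text
2.02 [ 533.  -380.7    8.8] yaw 1.24 [3.000e-04 9.999e-01 1.080e-02 5.000e-04] j [-0.74  0.43  1.47  0.    1.24  0.81] F [0.  0.1 0.2] 85.4 0.0
```

View pics/s1.png

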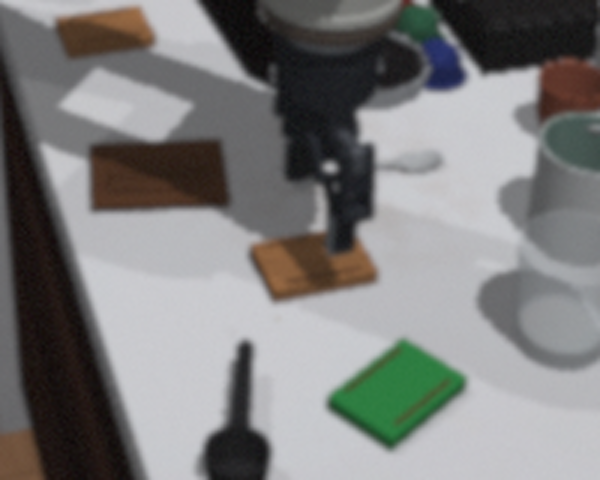

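The side view shows the fingers straddling the coaster, possibly off-centre in x. I'll check that by projection.

```bash
python3 - <<'E'
from h import *
p=proj('side',[[.533,-.424,.022],[.533,-.381,.014]]);print((p-[240,200])*3)
for s in(-1,1):
  for t in(-1,1):
    print(s,t,(proj('side',[[.5315+s*.042,-.379+t*.029,.014]])-[240,200])*3)
E
```

```text
[[334.33968933 284.15872744]
 [315.02996811 256.30069188]]
-1 -1 [[270.72658756 288.73960173]]
-1 1 [[248.14535884 240.66082374]]
1 -1 [[377.88933373 269.64790916]]
1 1 [[351.67537475 223.04201879]]
```

Call:
send_rows(targets=[[-1,1,-6,0,0,0,1],[0,0,-4,0,0,0,1],[0,0,0,0,0,0,1]])

```text
clock: 2.45
ee_pos: [0.5315, -0.379, -0.0027]
eef_rot: [-0.0, 1.0, 0.011, -0.0]
wrist_force: [-0.4, 0.9, 0.7]
finger_gap: 0.0857
grip_force: 0.0
```

```bash
python3 - <<'E'
from h import *
st();im=arm.grab_frame('side');cv2.imwrite('pics/s2.png',cv2.resize(im[220:310,310:390],None,fx=6,fy=6,interpolation=2)[:,:,::-1])
E
```

```text
2.45 [ 531.5 -379.    -2.7] yaw 1.25 [-2.000e-04  9.999e-01  1.090e-02 -2.000e-04] j [-0.74  0.44  1.48  0.    1.22  0.81] F [-0.4  0.9  0.7] 85.7 0.0
```

View pics/s2.png

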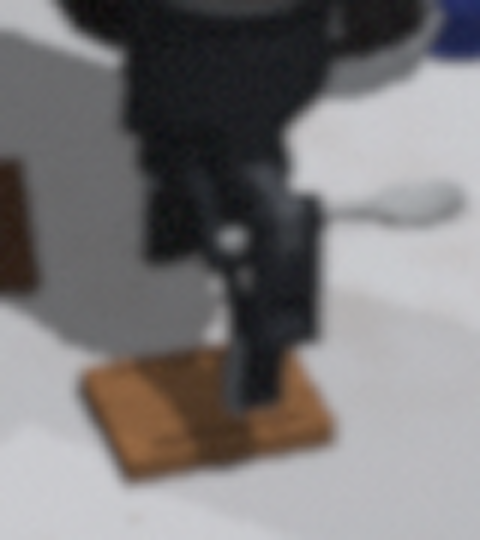

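The near fingertip shows at about px (352,288). That is roughly 25 mm higher than the stated geometry gives, so I'll close partway and look.

Call:
send_rows(targets=[[0,0,0,0,0,0,0.45],[0,0,0,0,0,0,0.45],[0,0,0,0,0,0,0.45]])

```text
clock: 2.88
ee_pos: [0.5317, -0.3792, -0.0022]
eef_rot: [-0.0, 1.0, 0.011, 0.0]
wrist_force: [0.1, 0.6, -0.7]
finger_gap: 0.0622
grip_force: 0.0
```

```bash
python3 - <<'E'
from h import *
st();im=arm.grab_frame('side');cv2.imwrite('pics/s3.png',cv2.resize(im[220:310,310:390],None,fx=6,fy=6,interpolation=2)[:,:,::-1])
E
```

```text
2.88 [ 531.7 -379.2   -2.2] yaw 1.25 [-0.000e+00  9.999e-01  1.090e-02  1.000e-04] j [-0.74  0.44  1.48  0.    1.22  0.81] F [ 0.1  0.6 -0.7] 62.2 0.0
```

View pics/s3.png

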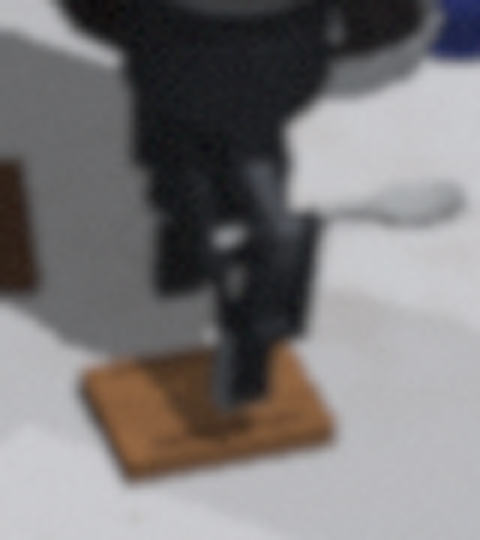

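```bash
python3 - <<'E'
from h import *
for z in(.005,.02,.03,.04,.05):
    print(z,ray('side',[(350,287.5),(352.5,288)],z).round(4)[:,:2].tolist())
for c in [(85,380),(130,470),(335,430),(265,345)]: # coaster top corners in crop
    print(ray('side',[(310+c[0]/6,220+c[1]/6)],.014)[0].round(4))
print(proj('side',[[.5317,-.4105,.0]]))
E
```

```text
0.005 [[0.5455, -0.3807], [0.5505, -0.3839]]
0.02 [[0.5389, -0.3976], [0.5437, -0.4007]]
0.03 [[0.5345, -0.4088], [0.5392, -0.4119]]
0.04 [[0.53, -0.4201], [0.5347, -0.4231]]
0.05 [[0.5256, -0.4313], [0.5302, -0.4343]]
[ 0.4895 -0.3616  0.014 ]
[ 0.4904 -0.4155  0.014 ]
[ 0.571  -0.4137  0.014 ]
[ 0.5627 -0.3592  0.014 ]
[[348.38805308 298.51646686]]
```

Call:
send_rows(targets=[[0,0,0,0,0,0,0.28],[0,0,0,0,0,0,0.28],[0,0,0,0,0,0,0.28]])

```text
clock: 3.3
ee_pos: [0.5317, -0.3792, -0.0023]
eef_rot: [-0.0, 1.0, 0.011, 0.0]
wrist_force: [0.5, 0.3, 0.1]
finger_gap: 0.0549
grip_force: 0.0
```

The gap closed below 58 mm with no resistance, so the fingers really are above the coaster. I'll reopen and go down in steps, watching the force.

Call:
send_rows(targets=[[0,0,0,0,0,0,0.6],[0,0,0,0,0,0,0.6],[0,0,-5,0,0,0,0.6],[0,0,-5,0,0,0,0.6],[0,0,0,0,0,0,0.6]])

```text
clock: 3.92
ee_pos: [0.5314, -0.3789, -0.013]
eef_rot: [-0.0, 1.0, 0.011, -0.0]
wrist_force: [0.9, -0.7, -0.8]
finger_gap: 0.0684
grip_force: 0.0
```

```bash
python3 - <<'E'
from h import *
st();im=arm.grab_frame('side');cv2.imwrite('pics/s4.png',cv2.resize(im[220:310,310:390],None,fx=6,fy=6,interpolation=2)[:,:,::-1])
E
```

```text
3.92 [ 531.4 -378.9  -13. ] yaw 1.25 [-4.000e-04  9.999e-01  1.090e-02 -4.000e-04] j [-0.74  0.45  1.49  0.    1.2   0.81] F [ 0.9 -0.7 -0.8] 68.4 0.0
```

View pics/s4.png

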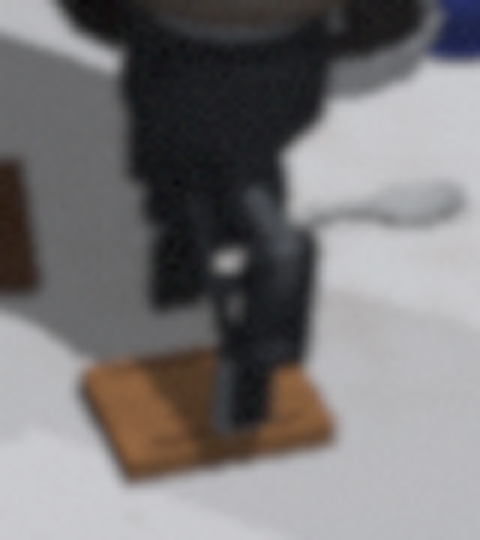

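The tip is now at about z≈23 mm with no contact. I'll keep stepping down.

Call:
send_rows(targets=[[0,0,-4,0,0,0,0.6],[0,0,-4,0,0,0,0.6],[0,0,-3,0,0,0,0.6],[0,0,0,0,0,0,0.6]])

```text
clock: 4.47
ee_pos: [0.5315, -0.3791, -0.0237]
eef_rot: [-0.0, 1.0, 0.011, -0.0]
wrist_force: [-0.4, -0.7, -0.4]
finger_gap: 0.068
grip_force: 0.0
```

```bash
python3 - <<'E'
from h import *
st();im=arm.grab_frame('side');cv2.imwrite('pics/s5.png',cv2.resize(im[220:310,310:390],None,fx=6,fy=6,interpolation=2)[:,:,::-1])
E
```

```text
4.47 [ 531.5 -379.1  -23.7] yaw 1.25 [-2.000e-04  9.999e-01  1.090e-02 -2.000e-04] j [-0.74  0.46  1.5   0.    1.18  0.81] F [-0.4 -0.7 -0.4] 68.0 0.0
```

View pics/s5.png

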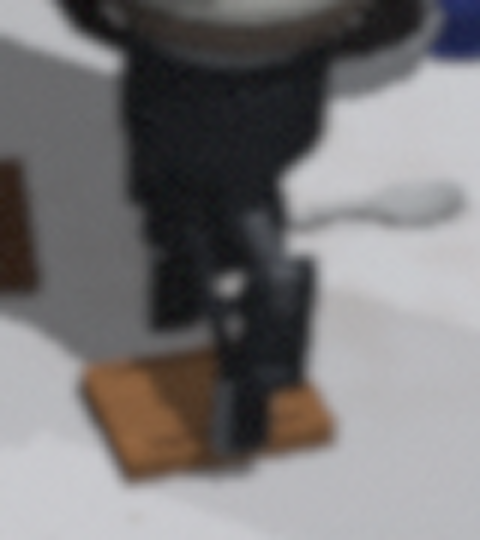

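The tip is now at px (350,296), z≈13 mm, beside the coaster's near edge. I'll go 6 mm lower and close.

Call:
send_rows(targets=[[0,0,-3,0,0,0,0.6],[0,0,-3,0,0,0,0.6],[0,0,0,0,0,0,0.6],[0,0,0,0,0,0,0.3],[0,0,0,0,0,0,0.1],[0,0,0,0,0,0,0.1],[0,0,0,0,0,0,0.1]])

```text
clock: 5.4
ee_pos: [0.5318, -0.3794, -0.0288]
eef_rot: [0.0, 1.0, 0.011, 0.0]
wrist_force: [-0.2, 0.8, 6.0]
finger_gap: 0.056
grip_force: 63.4
```

The grip holds at 63 N with a 56 mm gap, and light table contact confirms the actual tip height: tips sit about 29 mm above the reported TCP z. I'll lift and carry it over the base.

Call:
send_rows(targets=[[0,0,20,0,0,0,0.1],[0,0,40,0,0,0,0.1],[-14,24,20,0,0,-0.035,0.1],[-20,32,0,0,0,-0.045,0.1],[-20,32,0,0,0,-0.045,0.1],[-20,32,0,0,0,-0.045,0.1],[-12,22,0,0,0,-0.043,0.1],[0,0,0,0,0,0,0.1],[0,0,0,0,0,0,0.1]])

```text
clock: 6.52
ee_pos: [0.4462, -0.2378, 0.0516]
eef_rot: [0.0, 0.995, -0.095, 0.001]
wrist_force: [-0.1, 0.1, 0.1]
finger_gap: 0.0557
grip_force: 63.8
```

```bash
python3 - <<'E'
from h import *
st();im=arm.grab_frame('side');cv2.imwrite('pics/s6.png',im[:,:,::-1])
s=arm.get_state();z=s['ee_pos'][2]+.0288+.014
print('held');[print(r) for r in rects('side',im,(5,100,70),(20,255,255),z,40) if r[0][0]>300]
print('base');[print(r) for r in rects('side',im,(0,60,15),(20,255,115),.012) if r[0][0]>300]
E
```

```text
6.53 [ 446.2 -237.8   51.6] yaw -10.91 [ 4.000e-04  9.955e-01 -9.510e-02  6.000e-04] j [-0.64  0.1   1.8   0.    1.24  1.12] F [-0.1  0.1  0.1] 55.7 63.8
held
(array([ 418.4, -353.4]), array([90. , 70.1]), -11.7, array([ 419.1, -363.8]), array([294., 260.]))
(array([ 418.3, -241.8]), array([64.1, 28.4]), 77.6, array([ 417.8, -241. ]), array([281., 230.]))
(array([ 470.3, -249.6]), array([60.3, 24.9]), 79.1, array([ 470.2, -251.3]), array([304., 229.]))
(array([ 763.8, -323.3]), array([81.5, 47.9]), 66.7, array([ 763., -323.]), array([431., 229.]))
(array([ 418.9, -150.5]), array([62.9, 56.3]), -4.5, array([ 417.4, -149.7]), array([273., 210.]))
base
(array([ 443.9, -244.8]), array([105. ,  83.8]), -11.2, array([ 443.1, -246.2]), array([292., 258.]))
(array([ 445.5, -121.2]), array([80.6, 33.5]), 76.4, array([ 448.7, -126.5]), array([283., 231.]))
(array([ 829.3, -214.7]), array([108.7,  57.5]), 62.8, array([ 829. , -212.2]), array([430., 229.]))
(array([446.8, -18.1]), array([77.5, 69.2]), 1.1, array([443.7, -18.3]), array([273., 210.]))
(array([478.8, 345.1]), array([55.5, 46. ]), -14.3, array([478. , 345.3]), array([260., 154.]))
(array([780.2, 254.3]), array([124.2, 122.3]), -34.7, array([778.2, 249.3]), array([354., 156.]))
```

The held coaster is centred in the grip to within 0.5 mm and lies in line with the base to within 1 mm. Lowering.

Call:
send_rows(targets=[[0,0.5,-30,0,0,-0.002,0.1],[0,0,-20,0,0,0,0.1],[0,0,-10,0,0,0,0.1],[0,0,-4,0,0,0,0.1],[0,0,-1,0,0,0,0.1],[0,0,0,0,0,0,0.1]])

```text
clock: 7.32
ee_pos: [0.4459, -0.2369, -0.0138]
eef_rot: [0.0, 0.995, -0.096, 0.0]
wrist_force: [0.1, 0.1, -0.6]
finger_gap: 0.0559
grip_force: 63.8
```

Call:
send_rows(targets=[[0,0,-1,0,0,0,0.1],[0,0,-0.5,0,0,0,0.1],[0,0,0,0,0,0,0.1]])

```text
clock: 7.7
ee_pos: [0.4459, -0.2369, -0.0149]
eef_rot: [0.0, 0.995, -0.096, 0.0]
wrist_force: [-4.1, 3.4, 12.7]
finger_gap: 0.0554
grip_force: 65.2
```

Contact came at -14.9, exactly 14 mm above the pick height. Releasing and going to coaster B.

Call:
send_rows(targets=[[0,0,0.5,0,0,0,0.3],[0,0,0,0,0,0,0.6],[0,0,0,0,0,0,0.6],[0,0,30,0,0,0,0.6],[0,0,50,0,0,0,0.6],[1,45,20,0,0,0.043,0.6],[1,45,0,0,0,0.043,0.6],[1,45,0,0,0,0.043,0.6],[1,45,0,0,0,0.043,0.6],[1,45,0,0,0,0.043,0.6]])

```text
clock: 8.95
ee_pos: [0.4505, -0.0103, 0.0847]
eef_rot: [-0.0, 1.0, 0.012, 0.0]
wrist_force: [0.6, -0.5, -0.3]
finger_gap: 0.0682
grip_force: 0.0
```

```bash
python3 - <<'E'
from h import *
st();
for n,f in(('top','t7'),('side','s7')):
    im=arm.grab_frame(n);cv2.imwrite(f'pics/{f}.png',im[:,:,::-1])
    print(n,'coaster');[print(r) for r in rects(n,im,(5,120,115),(20,255,255),.028) if r[0][0]>380 and r[1][1]<70]
    print('base');[print(r) for r in rects(n,im,(0,60,15),(20,255,255),.012) if r[0][0]>380 and 50<r[1][1]<120 and r[1][0]<140]
E
```

```text
8.95 [450.5 -10.3  84.7] yaw 1.32 [-0.000e+00  9.999e-01  1.150e-02  1.000e-04] j [-0.19 -0.04  1.88  0.    1.31  1.35] F [ 0.6 -0.5 -0.3] 68.2 0.0
top coaster
(array([ 450.2, -238.3]), array([91.3, 61.9]), -11.2, array([ 447.3, -237.1]), array([329., 266.]))
(array([437.1, -14.8]), array([57. , 55.6]), 0.7, array([435. , -16.6]), array([247., 243.]))
base
(array([ 450.3, -685.4]), array([86.3, 58.2]), -55.8, array([ 450.2, -685.6]), array([491., 323.]))
(array([ 446.2, -236.9]), array([108.6,  83.3]), -11.1, array([ 445.7, -237.1]), array([327., 268.]))
(array([448.6, -11. ]), array([77.8, 59.6]), 1.4, array([440.8, -11.8]), array([248., 240.]))
side coaster
(array([ 445. , -241.5]), array([85. , 53.7]), -14.8, array([ 444.3, -242.9]), array([292., 252.]))
(array([443.5, -40.9]), array([74.5, 53. ]), 0.9, array([443.1, -40.8]), array([274., 210.]))
base
(array([ 448.2, -688.2]), array([85.4, 62.4]), -56.1, array([ 448.4, -689.9]), array([356., 403.]))
(array([ 446.2, -237.3]), array([105.1,  99.2]), -12.0, array([ 444.6, -240.4]), array([292., 257.]))
(array([ 828. , -211.9]), array([102.1,  70.1]), 74.0, array([ 829.2, -212.6]), array([432., 230.]))
(array([449.6, -16.9]), array([82.4, 69.3]), 0.5, array([448.9, -17.8]), array([274., 210.]))
```

```bash
python3 - <<'E'
from h import *
for n in('top','side'):
  im=cv2.imread(f'pics/{n[0]}7.png')[:,:,::-1].copy()
  for v in (110,125,140,150):
    for r in rects(n,im,(5,110,v),(20,255,255),.028):
        if 400<r[0][0]<480 and -280<r[0][1]<-200:print(n,v,r)
E
```

```text
top 110 (array([ 449.8, -239. ]), array([91.7, 67.8]), -11.1, array([ 448.5, -237.2]), array([329., 264.]))
top 125 (array([ 447.1, -236.7]), array([84.7, 58.7]), -11.0, array([ 446.8, -236.9]), array([327., 267.]))
top 140 (array([ 447.2, -236.7]), array([83.2, 57.6]), -10.8, array([ 446.8, -236.7]), array([327., 267.]))
top 150 (array([ 447.1, -236.6]), array([82.7, 57. ]), -11.2, array([ 446.8, -236.5]), array([327., 267.]))
side 110 (array([ 444.7, -242.4]), array([84.4, 56.2]), -11.2, array([ 444.6, -243.1]), array([292., 252.]))
side 125 (array([ 445.3, -240.4]), array([83.2, 52.2]), -10.5, array([ 445. , -240.9]), array([292., 251.]))
side 140 (array([ 445.4, -238.9]), array([79.2, 47. ]), -11.7, array([ 445.3, -235.9]), array([292., 250.]))
side 150 (array([ 447. , -237.7]), array([76.2, 41.5]), -11.3, array([ 446.7, -233.4]), array([292., 250.]))
```

The placed coaster reads (447,-236.7) yaw -11.0 against the base at (446.4,-236.9) yaw -11.1, so it is aligned. Picking coaster B.

Call:
send_rows(targets=[[0,-1.5,-40,0,0,0,0.6],[0,0,-40,0,0,0,0.6],[0,0,-20,0,0,0,0.6],[0,0,-9,0,0,0,0.6],[0,0,-3,0,0,0,0.6],[0,0,-1,0,0,0,0.6],[0,0,0,0,0,0,0.3],[0,0,0,0,0,0,0.1],[0,0,0,0,0,0,0.1],[0,0,0,0,0,0,0.1]])

```text
clock: 10.3
ee_pos: [0.4512, -0.0133, -0.0271]
eef_rot: [0.0, 1.0, 0.011, 0.001]
wrist_force: [-4.9, -0.7, 12.5]
finger_gap: 0.0557
grip_force: 60.8
```

Call:
send_rows(targets=[[0,0,20,0,0,0,0.1],[0,0,50,0,0,0,0.1],[0,0,20,0,0,0,0.1],[-1,-44,10,0,0,-0.043,0.1],[-1,-45,0,0,0,-0.043,0.1],[-1,-45,0,0,0,-0.043,0.1],[-1,-45,0,0,0,-0.043,0.1],[-1,-45,0,0,0,-0.043,0.1],[0,0,0,0,0,0,0.1],[0,0,0,0,0,0,0.1]])

```text
clock: 11.55
ee_pos: [0.4456, -0.2369, 0.0719]
eef_rot: [-0.0, 0.995, -0.097, 0.0]
wrist_force: [1.2, -0.3, -1.1]
finger_gap: 0.0555
grip_force: 64.1
```

```bash
python3 - <<'E'
from h import *
st();im=arm.grab_frame('side');cv2.imwrite('pics/s8.png',im[:,:,::-1])
s=arm.get_state();e=s['ee_pos'];z=e[2]+.0285+.014
a=np.radians(-11);u=np.array([np.cos(a),np.sin(a)])
print('tcp u',e[:2]@u*1000)
# row of edge extents along u for orange pixels, held and placed
hs=cv2.inRange(cv2.cvtColor(im,cv2.COLOR_RGB2HSV),(5,100,100),(20,255,255))
for zz,lab in((z,'held'),(.028,'placed')):
    n,l,stt,c=cv2.connectedComponentsWithStats(hs)
    for i in range(1,n):
        if stt[i,4]<60: continue
        v,uu=np.nonzero(l==i);P=ray('side',np.c_[uu,v],zz)[:,:2]*1000
        m=P.mean(0)
        if abs(m[0]-446)<60 and abs(m[1]+240)<40: print(lab,m.round(1),stt[i,4],'u range',np.percentile(P@u,[1,5,95,99]).round(1))
for r in rects('side',im,(5,110,110),(20,255,255),z,40):
    if abs(r[0][0]-446)<60 and abs(r[0][1]+240)<40:print(r)
E
```

```text
11.55 [ 445.6 -236.9   71.9] yaw -11.08 [-1.000e-04  9.953e-01 -9.650e-02  1.000e-04] j [-0.64  0.08  1.78  0.    1.28  1.12] F [ 1.2 -0.3 -1.1] 55.5 64.1
tcp u 482.62637735189026
held [ 411.5 -243.5] 112 u range [442.6 443.  458.7 461.4]
held [ 467.9 -254. ] 151 u range [495.5 496.9 518.8 520. ]
placed [ 444.5 -251.5] 434 u range [440.8 445.4 521.3 524.5]
(array([ 469.1, -250.3]), array([51.7, 23.2]), 75.6, array([ 469. , -251.3]), array([303., 222.]))
(array([ 413.6, -237.8]), array([56.3, 16.2]), 77.6, array([ 411.5, -240.1]), array([278., 223.]))
```

B sits in the grip exactly as A did (offset -1.3 against -1.2 mm). Lowering onto A.

Call:
send_rows(targets=[[0.3,0,-30,0,0,0,0.1],[0,0,-25,0,0,0,0.1],[0,0,-10,0,0,0,0.1],[0,0,-4,0,0,0,0.1],[0,0,-2,0,0,0,0.1],[0,0,0,0,0,0,0.1]])

```text
clock: 12.35
ee_pos: [0.4462, -0.2373, 0.0012]
eef_rot: [0.0, 0.995, -0.096, 0.0]
wrist_force: [-0.1, 1.6, -0.9]
finger_gap: 0.0557
grip_force: 64.1
```

Call:
send_rows(targets=[[0,0,-0.7,0,0,0,0.1],[0,0,-0.7,0,0,0,0.1],[0,0,0,0,0,0,0.1]])

```text
clock: 12.72
ee_pos: [0.4463, -0.2374, 0.0008]
eef_rot: [0.0, 0.995, -0.096, 0.001]
wrist_force: [-6.8, 5.0, 20.5]
finger_gap: 0.0554
grip_force: 66.7
```

Contact at +0.8 as expected. Releasing, rising, and moving left above jar height.

Call:
send_rows(targets=[[0,0,0.5,0,0,0,0.3],[0,0,0,0,0,0,0.6],[0,0,0,0,0,0,0.6],[0,0,30,0,0,0,0.6],[0,0,55,0,0,0,0.6],[-3,20,55,0,0,0,0.4],[-4,55,20,0,0,0,0.2],[-4,55,0,0,0,0,0],[-4,55,0,0,0,0,0],[-4,55,0,0,0,0,0]])

```text
clock: 13.98
ee_pos: [0.4266, 0.0044, 0.16]
eef_rot: [-0.0, 0.995, -0.097, 0.0]
wrist_force: [0.7, -0.5, 0.1]
finger_gap: 0.0427
grip_force: 0.0
```

```bash
python3 - <<'E'
from h import *
st();
for n in('top','side'):
  im=arm.grab_frame(n);cv2.imwrite(f'pics/{n[0]}9.png',im[:,:,::-1])
  for v in (110,125,140,150):
    for r in rects(n,im,(5,110,v),(20,255,255),.042):
        if 400<r[0][0]<490 and -280<r[0][1]<-200:print(n,v,r)
  for r in rects(n,im,(0,60,15),(20,255,255),.010):
    if 400<r[0][0]<490 and -280<r[0][1]<-200:print(n,'all',r)
A=cv2.resize(cv2.imread('pics/t9.png')[230:305,290:365],None,fx=5,fy=5,interpolation=2)
B=cv2.resize(cv2.imread('pics/s9.png')[215:290,255:330],None,fx=5,fy=5,interpolation=2)
cv2.imwrite('pics/c9.png',np.hstack([A,B]))
E
```

```text
13.97 [426.6   4.4 160. ] yaw -11.1 [-1.000e-04  9.953e-01 -9.670e-02  3.000e-04] j [-0.17 -0.15  1.82  0.    1.47  1.59] F [ 0.7 -0.5  0.1] 42.7 0.0
top 110 (array([ 448.6, -238.1]), array([89.1, 63.6]), -11.1, array([ 447.5, -237.5]), array([328., 265.]))
top 125 (array([ 447.1, -237.4]), array([85.1, 59.1]), -11.0, array([ 446.8, -237.4]), array([327., 266.]))
top 140 (array([ 447.2, -237.4]), array([83.5, 57.3]), -11.2, array([ 446.9, -237.3]), array([327., 266.]))
top 150 (array([ 447.3, -237.1]), array([82.8, 56.8]), -11.2, array([ 446.9, -237. ]), array([327., 266.]))
top all (array([ 446.5, -237. ]), array([108.7,  83. ]), -11.1, array([ 445.9, -237.2]), array([327., 268.]))
side 110 (array([ 443.3, -250.1]), array([83.7, 74. ]), -14.8, array([ 444.6, -244.9]), array([294., 249.]))
side 125 (array([ 445. , -240.7]), array([79.9, 51.7]), -10.6, array([ 444.4, -241.4]), array([292., 247.]))
side 140 (array([ 445.6, -238.2]), array([78.8, 46.7]), -11.5, array([ 445.6, -236.7]), array([292., 246.]))
side 150 (array([ 446. , -234.3]), array([77. , 38.1]), -11.2, array([ 446.9, -233. ]), array([292., 245.]))
side all (array([ 448.1, -224.6]), array([119.9, 105.2]), 78.8, array([ 446.9, -229.8]), array([292., 255.]))
```

View pics/c9.png

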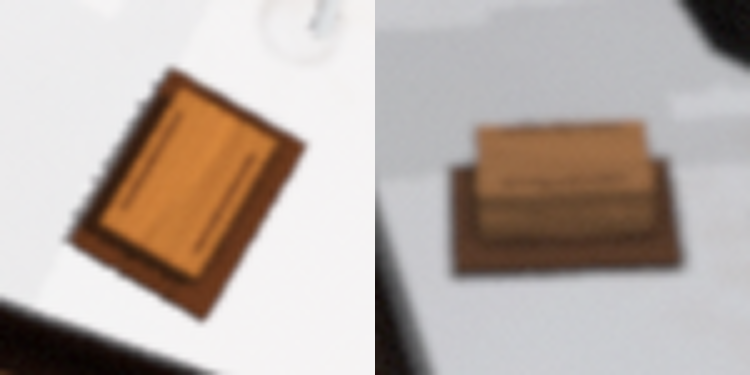

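The pile is flush: A, B and base centres agree within about 1 mm, all at yaw ≈ -11.1°. The left half shows the pile centred on the base, and the right half shows a straight-sided stack. Next I'll refine the cover's pose.

```bash
python3 - <<'E'
from h import *
im=cv2.imread('pics/t9.png')[:,:,::-1].copy();i0=cv2.imread('pics/t0.png')[:,:,::-1].copy()
s9=cv2.imread('pics/s9.png')[:,:,::-1].copy();s0=cv2.imread('pics/s0.png')[:,:,::-1].copy()
for nm,n,I in(('t9','top',im),('t0','top',i0),('s0','side',s0),('s9','side',s9)):
  for v in(100,115,130):
    for r in rects(n,I,(0,60,15),(20,255,v),.068,15):
      if 420<r[0][0]<500 and 210<r[0][1]<300:print(nm,'grip',v,r)
  for lo in(10,13,16):
    for r in rects(n,I,(95,lo,140),(130,90,255),.042,200):
      if 400<r[0][0]<520 and 200<r[0][1]<320:print(nm,'cover',lo,r)
hs=cv2.cvtColor(i0,cv2.COLOR_RGB2HSV)
for u,v in[(120,215),(190,225),(140,205),(165,215),(150,218),(170,187),(158,183),(135,213)]:print((u,v),hs[v,u])
E
```

```text
t0 grip 100 (array([461.8, 248.3]), array([55.4, 17.7]), -15.8, array([460.9, 248.7]), array([155., 199.]))
t0 grip 115 (array([462.2, 248.5]), array([56.1, 17.9]), -14.8, array([461.9, 248.7]), array([155., 199.]))
t0 grip 130 (array([462.2, 248.5]), array([56.1, 17.9]), -14.8, array([461.9, 248.7]), array([155., 199.]))
t0 cover 10 (array([461.9, 246.8]), array([110.4,  94.5]), -15.5, array([463. , 251.7]), array([159., 201.]))
t0 cover 13 (array([462.8, 250.1]), array([109.5,  87.3]), -15.0, array([462.8, 251.5]), array([157., 201.]))
t0 cover 16 (array([462.3, 249.5]), array([108.4,  86.3]), -14.8, array([462.5, 251.2]), array([157., 201.]))
s0 grip 100 (array([458.5, 228.7]), array([51.1, 42.7]), -14.3, array([457.5, 228.7]), array([260., 154.]))
s0 grip 115 (array([458.5, 228.7]), array([51.1, 42.7]), -14.3, array([457.5, 228.7]), array([260., 154.]))
s0 grip 130 (array([458.5, 228.7]), array([51.1, 42.7]), -14.3, array([457.5, 228.7]), array([260., 154.]))
s9 grip 100 (array([458.6, 228.6]), array([50.3, 42.7]), -14.3, array([458. , 228.9]), array([260., 154.]))
s9 grip 115 (array([458.6, 228.6]), array([50.3, 42.7]), -14.3, array([458. , 228.9]), array([260., 154.]))
s9 grip 130 (array([458.6, 228.6]), array([50.3, 42.7]), -14.3, array([458. , 228.9]), array([260., 154.]))
(120, 215) [120   1 237]
(190, 225) [ 90   2 148]
(140, 205) [110  24 226]
(165, 215) [109  26 140]
(150, 218) [108  20 228]
(170, 187) [110  23 222]
(158, 183) [108  23 226]
(135, 213) [120   3 176]
```

The grip centre and the body centre agree: cover at about (461.5,248.3), yaw -14.9°. Moving above it and partway down.

Call:
send_rows(targets=[[5,49,0,0,0,-0.013,0],[7,49,0,0,0,-0.013,0],[8,49,0,0,0,-0.013,0],[8,49,0,0,0,-0.013,0],[7,48,0,0,0,-0.014,0],[0,0,-35,0,0,0,0],[0,0,-30,0,0,0,0],[0,0,0,0,0,0,0],[0,0,0,0,0,0,0]])

```text
clock: 15.2
ee_pos: [0.4626, 0.2467, 0.096]
eef_rot: [-0.0, 0.992, -0.129, 0.001]
wrist_force: [-0.1, 0.1, -0.8]
finger_gap: 0.0427
grip_force: 0.0
```

```bash
python3 - <<'E'
from h import *
st()
E
```

```text
15.2 [462.6 246.7  96. ] yaw -14.87 [-3.000e-04  9.916e-01 -1.294e-01  5.000e-04] j [0.34 0.1  1.7  0.   1.34 2.17] F [-0.1  0.1 -0.8] 42.7 0.0
```

Call:
send_rows(targets=[[-1,1.5,-30,0,0,0,0],[0,0,-25,0,0,0,0],[0,0,-10,0,0,0,0],[0,0,-5,0,0,0,0],[0,0,-2,0,0,0,0],[0,0,0,0,0,0,0]])

```text
clock: 15.95
ee_pos: [0.4613, 0.2484, 0.0234]
eef_rot: [-0.0, 0.992, -0.129, 0.0]
wrist_force: [0.6, 0.1, 0.3]
finger_gap: 0.0427
grip_force: 0.0
```

Call:
send_rows(targets=[[0,0,0,0,0,0,-0.3],[0,0,0,0,0,0,-0.5],[0,0,0,0,0,0,-0.7],[0,0,0,0,0,0,-0.9],[0,0,0,0,0,0,-1],[0,0,0,0,0,0,-1]])

```text
clock: 16.7
ee_pos: [0.4611, 0.2484, 0.0232]
eef_rot: [-0.0, 0.992, -0.129, 0.0]
wrist_force: [-2.0, -0.1, 6.2]
finger_gap: 0.0144
grip_force: 59.4
```

Gripped (14.4 mm gap, 59 N). Lifting 140 mm.

Call:
send_rows(targets=[[0,0,10,0,0,0,-1],[0,0,25,0,0,0,-1],[0,0,35,0,0,0,-1],[0,0,35,0,0,0,-1],[0,0,30,0,0,0,-1],[0,0,15,0,0,0,-1],[0,0,0,0,0,0,-1]])

```text
clock: 17.58
ee_pos: [0.4612, 0.2484, 0.1733]
eef_rot: [-0.0, 0.992, -0.129, 0.001]
wrist_force: [-1.0, -0.2, -1.4]
finger_gap: 0.0145
grip_force: 58.7
```

```bash
python3 - <<'E'
from h import *
st();s=arm.get_state();print(s['moment'])
for n in('top','side'):
  im=arm.grab_frame(n);cv2.imwrite(f'pics/{n[0]}10.png',im[:,:,::-1])
im=cv2.imread('pics/s10.png')[:,:,::-1].copy()
for lo in(10,14,18):
    for r in rects('side',im,(95,lo,90),(130,90,255),.192,150):print(lo,r)
E
```

```text
17.57 [461.2 248.4 173.3] yaw -14.85 [-3.000e-04  9.916e-01 -1.292e-01  5.000e-04] j [0.35 0.05 1.6  0.   1.49 2.18] F [-1.  -0.2 -1.4] 14.5 58.7
[-0.02590531 -0.01569957 -0.01341996]
10 (array([ 587.1, -642.8]), array([139.8,  59.4]), 57.6, array([ 587.6, -644.4]), array([427., 297.]))
10 (array([ 572.9, -409.8]), array([111.1,  74.6]), -2.8, array([ 569.2, -424.3]), array([373., 226.]))
10 (array([  50.1, -318.7]), array([273.3, 229.7]), 90.0, array([  48.9, -382.5]), array([104., 248.]))
10 (array([1084.7, -471.3]), array([229.,  36.]), 84.1, array([1084.5, -473.7]), array([604., 208.]))
10 (array([451.3, 199.9]), array([183.3, 115.4]), 76.1, array([450.7, 186.4]), array([258., 120.]))
10 (array([756.1, 185.1]), array([127.8, 118.2]), 43.2, array([754. , 187.9]), array([356., 113.]))
10 (array([538.7,  79.4]), array([461.4,  26.2]), 76.1, array([531.2,  46.3]), array([297., 137.]))
14 (array([  50.5, -320.6]), array([269.5, 228.2]), 89.9, array([  49.6, -385.2]), array([104., 248.]))
14 (array([451.9, 203.5]), array([176.2, 111.9]), 75.9, array([449.5, 186.4]), array([258., 120.]))
18 (array([  50.3, -322. ]), array([266.5, 225.9]), 89.9, array([  49.6, -388.4]), array([104., 248.]))
18 (array([451.2, 199.2]), array([167.9, 109.6]), 76.1, array([451. , 187.2]), array([258., 120.]))
```

The cover is held (weight ≈1.5 N) and the rim is at about 150 mm. Carrying it across, pulled back a little from the machine.

Call:
send_rows(targets=[[-10,-15,0,0,0,0,-1],[-10,-30,0,0,0,0,-1],[-8,-40,0,0,0,0.01,-1],[-5,-45,0,0,0,0.01,-1],[0,-48,0,0,0,0.01,-1],[0,-48,0,0,0,0.01,-1],[0,-48,0,0,0,0.01,-1],[0,-48,0,0,0,0.015,-1],[3,-45,0,0,0,0,-1],[4,-40,0,0,0,0,-1]])

```text
clock: 18.92
ee_pos: [0.4336, -0.1603, 0.172]
eef_rot: [-0.0, 0.995, -0.097, -0.0]
wrist_force: [0.3, 0.5, -0.9]
finger_gap: 0.0142
grip_force: 58.8
```

Call:
send_rows(targets=[[4,-35,0,0,0,0,-1],[4,-27,0,0,0,0,-1],[3,-15,0,0,0,0,-1],[0,0,0,0,0,0,-1],[0,0,0,0,0,0,-1]])

```text
clock: 19.55
ee_pos: [0.4457, -0.2349, 0.1726]
eef_rot: [-0.0, 0.995, -0.097, -0.0]
wrist_force: [-0.0, 0.8, -1.0]
finger_gap: 0.0144
grip_force: 58.8
```

```bash
python3 - <<'E'
from h import *
st();s=arm.get_state();
im=arm.grab_frame('side');cv2.imwrite('pics/s11.png',im[:,:,::-1])
zt=s['ee_pos'][2]-.0235+.042
for lo in(8,12,16,20):
    for r in rects('side',im,(95,lo,60),(130,90,255),zt,150):
        if abs(r[0][0]-446)<80 and abs(r[0][1]+237)<150:print(lo,r)
# expected corners of cover in the image
a=np.radians(yaw(s['eef_rot']));R=np.array([[np.cos(a),-np.sin(a)],[np.sin(a),np.cos(a)]])
for z in(zt,zt-.042):
    C=np.array([[sx*.054,sy*.041] for sx,sy in((-1,-1),(1,-1),(1,1),(-1,1))])@R.T+s['ee_pos'][:2]
    print(proj('side',np.c_[C,np.full(4,z)]).round(1).tolist())
E
```

```text
19.55 [ 445.7 -234.9  172.6] yaw -11.1 [-3.000e-04  9.953e-01 -9.670e-02 -1.000e-04] j [-0.64  0.01  1.64  0.    1.49  1.13] F [-0.   0.8 -1. ] 14.4 58.8
8 (array([ 443.9, -232.2]), array([232.2, 125.6]), 84.5, array([ 435.2, -272.7]), array([287., 195.]))
12 (array([ 442.6, -258.8]), array([168.3, 112.8]), 78.3, array([ 437.6, -279.1]), array([292., 199.]))
16 (array([ 442.6, -264.2]), array([151.1, 110.7]), 78.2, array([ 438.1, -279.3]), array([292., 200.]))
20 (array([ 441.6, -266.4]), array([146.2, 109.6]), 78.2, array([ 437.5, -279.6]), array([293., 200.]))
[[267.5, 201.1], [316.7, 199.6], [313.6, 181.8], [267.1, 183.1]]
[[268.2, 217.4], [316.4, 215.7], [313.4, 197.4], [267.8, 198.9]]
```

```bash
python3 - <<'E'
from h import *
s=arm.get_state();im=cv2.imread('pics/s11.png')[:,:,::-1].copy()
hsv=cv2.cvtColor(im,cv2.COLOR_RGB2HSV)
m=cv2.inRange(hsv,(95,14,60),(130,90,255))
for v in range(196,222,2):
    u=np.nonzero(m[v,240:345])[0]+240;print(v,(u.min(),u.max(),len(u)) if len(u) else None)
c=cv2.inRange(hsv,(5,90,70),(20,255,255));d=cv2.inRange(hsv,(0,60,15),(20,255,255))
for v in range(222,274,3):
    u=np.nonzero(c[v,240:345])[0]+240;w=np.nonzero(d[v,240:345])[0]+240
    print(v,'pile',(u.min(),u.max(),len(u)) if len(u) else None,'all',(w.min(),w.max()) if len(w) else None)
a=np.radians(-11.1);R=np.array([[np.cos(a),-np.sin(a)],[np.sin(a),np.cos(a)]])
for hx,hy,z in((.042,.029,.042),(.042,.029,.014),(.056,.043,.01),(.056,.043,.0)):
    C=np.array([[sx*hx,sy*hy] for sx,sy in((-1,-1),(1,-1),(1,1),(-1,1))])@R.T+[.4463,-.2371]
    print(z,proj('side',np.c_[C,np.full(4,z)]).round(1).tolist())
im=cv2.imread('pics/s11.png')
print(im[205,258:325].sum(1).tolist())
E
```

```text
196 (np.int64(267), np.int64(317), 51)
198 (np.int64(268), np.int64(318), 51)
200 (np.int64(268), np.int64(318), 51)
202 (np.int64(268), np.int64(317), 50)
204 (np.int64(268), np.int64(317), 50)
206 (np.int64(269), np.int64(318), 50)
208 (np.int64(269), np.int64(318), 50)
210 (np.int64(269), np.int64(318), 50)
212 (np.int64(268), np.int64(318), 51)
214 (np.int64(269), np.int64(318), 50)
216 (np.int64(269), np.int64(286), 18)
218 None
220 (np.int64(342), np.int64(342), 1)
222 pile None all (np.int64(325), np.int64(331))
225 pile None all None
228 pile None all (np.int64(241), np.int64(241))
231 pile None all (np.int64(241), np.int64(241))
234 pile None all (np.int64(242), np.int64(243))
237 pile None all (np.int64(242), np.int64(244))
240 pile (np.int64(299), np.int64(305), 5) all (np.int64(241), np.int64(307))
243 pile (np.int64(276), np.int64(307), 32) all (np.int64(242), np.int64(308))
246 pile (np.int64(275), np.int64(309), 35) all (np.int64(242), np.int64(309))
249 pile (np.int64(274), np.int64(312), 39) all (np.int64(242), np.int64(312))
252 pile (np.int64(271), np.int64(312), 4
[... 441 characters left out ...]
 None all (np.int64(244), np.int64(253))
273 pile None all (np.int64(244), np.int64(255))
0.042 [[275.3, 253.3], [310.7, 251.9], [308.9, 238.2], [274.7, 239.4]]
0.014 [[275.6, 262.8], [310.6, 261.4], [308.8, 247.4], [275.1, 248.7]]
0.01 [[269.9, 267.9], [316.9, 266.0], [313.9, 245.3], [269.4, 247.0]]
0.0 [[270.0, 271.2], [316.8, 269.3], [313.8, 248.5], [269.5, 250.2]]
[322, 321, 324, 322, 327, 328, 331, 325, 322, 333, 340, 352, 355, 354, 354, 354, 356, 351, 349, 354, 352, 351, 350, 355, 354, 352, 349, 354, 355, 353, 354, 351, 353, 354, 355, 351, 352, 349, 355, 351, 356, 352, 354, 352, 357, 357, 355, 354, 357, 356, 356, 355, 354, 353, 350, 358, 351, 352, 334, 274, 167, 81, 40, 35, 50, 36, 47]
```

```bash
python3 - <<'E'
from h import *
g=cv2.imread('pics/s9.png').astype(float).sum(2)
r=cv2.imread('pics/s9.png').astype(float);sat=r[:,:,2]-r[:,:,0]  # R-B
def mid(p,x0,rev=False):
    d=np.abs(np.diff(p));i=d>0.35*d.max();x=np.arange(len(d))+.5+x0;return (x[i]*d[i]).sum()/d[i].sum()
for v in range(253,263,2):print(v,'pile',round(mid(sat[v,271:281],271),2),round(mid(sat[v,305:317],305),2))
for v in range(264,269):print(v,'base',round(mid(g[v,264:276],264),2),round(mid(g[v,311:323],311),2))
E
```

```text
253 pile 274.53 312.34
255 pile 273.83 313.46
257 pile 274.16 312.93
259 pile 274.08 313.71
261 pile 273.02 314.55
264 base 269.57 316.01
265 base 269.56 316.16
266 base 269.58 316.16
267 base 269.89 316.1
268 base 269.93 316.02
```

The cover's image edges match the expected ones to within half a pixel in both x and rim height. Centring and lowering to a 52 mm rim height (ee z ≈ 75.3).

Call:
send_rows(targets=[[0,-2.2,-20,0,0,0,-1],[0,0,-30,0,0,0,-1],[0,0,-25,0,0,0,-1],[0,0,-12,0,0,0,-1],[0,0,-6,0,0,0,-1],[0,0,-3,0,0,0,-1],[0,0,0,0,0,0,-1],[0,0,0,0,0,0,-1]])

```text
clock: 20.6
ee_pos: [0.4461, -0.238, 0.0773]
eef_rot: [0.0, 0.995, -0.097, 0.0]
wrist_force: [-0.9, -0.0, -1.6]
finger_gap: 0.014
grip_force: 58.8
```

```bash
python3 - <<'E'
from h import *
st();s=arm.get_state()
im=arm.grab_frame('side');cv2.imwrite('pics/s12.png',im[:,:,::-1])
hsv=cv2.cvtColor(im,cv2.COLOR_RGB2HSV);m=cv2.inRange(hsv,(95,14,60),(130,90,255))
for u in(275,292,310):
    v=np.nonzero(m[225:275,u])[0]+225;print(u,v.min(),v.max())
a=np.radians(yaw(s['eef_rot']));R=np.array([[np.cos(a),-np.sin(a)],[np.sin(a),np.cos(a)]])
C=np.array([[sx*.054,-.041] for sx in(-.75,0,.75)])@R.T+s['ee_pos'][:2]
print(proj('side',np.c_[C,np.full(3,s['ee_pos'][2]-.0233)]).round(1).tolist())
E
```

```text
20.6 [ 446.1 -238.    77.3] yaw -11.13 [ 1.000e-04  9.953e-01 -9.700e-02  3.000e-04] j [-0.64  0.08  1.77  0.    1.29  1.12] F [-0.9 -0.  -1.6] 14.0 58.8
275 225 250
292 229 250
310 225 249
[[275.9, 252.4], [293.3, 251.7], [310.6, 251.1]]
```

Call:
send_rows(targets=[[0,0.8,-1.7,0,0,0,-1],[0,0,0,0,0,0,-1],[0,0,0,0,0,0,-1],[0,0,0,0,0,0,-1]])

```text
clock: 21.15
ee_pos: [0.446, -0.2371, 0.0751]
eef_rot: [-0.0, 0.995, -0.097, 0.0]
wrist_force: [0.5, -0.0, -2.0]
finger_gap: 0.0141
grip_force: 58.8
```

```bash
python3 - <<'E'
from h import *
st();print(arm.finish_job())
E
```

```text
21.15 [ 446.  -237.1   75.1] yaw -11.13 [-0.      0.9953 -0.097   0.    ] j [-0.64  0.08  1.77  0.    1.29  1.12] F [ 0.5 -0.  -2. ] 14.1 58.8
the job is handed in; nothing more can be done
None
```

The job is handed in at 21 s on the clock: both coasters are stacked on the plinth, measured flush to about 1 mm, and the cover is still gripped level and centred over them, with its rim about 1 cm above the top coaster.

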